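Stand a steel test plate on the analyser stage and lock the stage

TASK

Load the bench stand of the metal analyser: tip the steel test plate that lies on the sliding stage up onto its thin edge, so that it stands upright and flush against the window fence and covers the window. Then run the stage, with the plate standing on it, fully home towards the probe, and push the thumb wedge in until it jams the stage fast. Leave the plate standing and the other things on and around the stand where they are.

Things in the scene. Friction and masses are not known exactly. Their poses are not given: they have to be found in the camera images.
- stand: Grey bench stand, fixed: base 340 x 230 x 18 mm (x -150 to +190). Origin on the table; x along the slide towards the probe, y to the left of that, z up. Two steel rails carry the stage. The probe, a black cylinder in a saddle with a brass nose 32 mm across, axis 125 mm up, lies at x +3 to +202; with the saddle's clamp strap it is 167 mm high.
- ledge (a point): Point on the stand's wedge ledge, 45 mm above the table (ledge x -150 to +30, y -68 to -115 mm of the stand): axes as the stand's. Outside the wedge a bolted dark ramp block (x -48 to +14 of the stand, 30 mm high) closes in on the brake strip towards +x at 1 in 8. Its setting differs by 1 mm, so the wedge bites with its origin within 8 mm of here in x and jams fast 5 to 18 mm farther on: feel for it.
- fence_foot (a point): On the sliding aluminium stage: middle of the foot of the fence's flat front face, at the level of the bed on which the plate lies, 75 mm above the table; axes as the stand's. The fence rises 92 mm, is 116 mm wide and 12 mm thick, with a window 44 mm wide from 24 to 76 mm up. Along its side, y -56 to -68, x -50 to +50, runs a lock bar, level with the bed, faced with a brass brake strip that gives 2.5 mm on springs (8 N/mm).
- bed_edge (a point): Middle of the bed's rear edge, 68 mm behind fence_foot and level with it; the bed is 112 mm wide and 25 mm thick. Behind this edge the plate overhangs; below the overhang it is free down to the base (18 mm above the table) or, behind x = -150 mm of the stand, to the table; the rails end at x = -100 mm.
- stage (a joint): How far the stage is run in towards the probe, m: 0 drawn back, 0.070 fully home against its stop, where fence_foot lies at x = 0 of the stand. It slides stiffly, with about 7 N of friction.
- plate: Dark rolled-steel test plate 100 x 100 x 11 mm, 0.7 to 1 kg. Origin at its centre, z normal to its faces, x towards the fence at the start. It lies loose and flat on the bed, one edge towards the fence (gap up to 14 mm), the opposite edge overhanging bed_edge by 30 mm or more. Standing flush against the fence, its centre is 5.5 mm before the fence's face and 50 mm above the bed.
- wedge: Bright, oiled steel thumb wedge, 90 mm long, 28 mm high, loose on the ledge. Origin at mid-length, underside, on the inner flank that faces the brake strip; x along it, thin end to +x; it fills y 0 to -12 mm at the thin end, 0 to -23 mm at the thick end. It starts 20 to 65 mm short of biting; pushed to +x it jams between ramp block and brake strip and holds by friction (a push of 10 to 16 N seats it).
- thumb_tab (a point): Point on the flat rear face of the wedge's thumb tab, 45 mm above the wedge's underside. The tab stands at the wedge's thick end, 21 mm wide in y, 12 mm thick, its top 60 mm above the underside; this rear face runs down flush with the wedge's rear end. Axes as the wedge's: push it towards +x.
- disc_a: Bystander: round steel reference sample, 38 mm across, 26 mm high, on the base of the stand beside the rails. Origin at the centre of its underside.
- disc_b: Bystander: a second round steel reference sample, the same size, beside the first.
- beaker: Bystander: glass beaker, 84 mm across, 110 mm high, on the table. Origin at the centre of its underside.
- jar_a: Bystander: white jar with blue cap, 56 mm across, 110 mm high. Origin at the centre of its underside.
- jar_b: Bystander: smaller white jar with blue cap, 48 mm across, 85 mm high. Origin at the centre of its underside.
- spare_plate: Bystander: another plate of the same size, lying in a shallow white tray. Origin at the centre of its underside.
Not all that is in view belongs to the job. Leave any blue or brown look-alike of the plate alone.

How it is judged:
By the outcome, as a careful person would: the job done as asked, in the order asked, and still so for the second after the job is handed in, with the robot touching nothing.
It also fails if it takes over 67 s, if anything falls off the work surface, if the arm or the gripper's body presses on something with over 40 N, if the wrist force passes 120 N, or if a joint passes its speed limit or range.

ROBOT

A 7-joint arm with a two-finger parallel gripper is mounted at the origin on the work surface. World frame = base frame: x ahead of the robot, y to its left, z up, the work surface at z = 0. Lengths are in m, angles in rad, forces in N, time in s.
With the tool pointing down it reaches from about 0.425 to 0.925 m from the base axis. Payload 6.8 kg.
Tool frame: the origin (TCP) lies at the very end of the fingers, on their centre line; the grasp point (between the pads) lies 19 mm behind it (grip_point_offset is the distance from the TCP to the grasp point, in m); z points along the fingers, y is the line along which they close (so a half turn about z gives the same grasp; the last joint's range is limited). The gripper opens to 85 mm and grips with 20 to 120 N. Pads are 22 mm wide; open, the fingers measure 114 mm over their backs; the gripper's body (76 mm by 85 mm) begins 54 mm behind the grasp point. The pads swing forward as they close: fully open they stand 13 mm farther back than shut.
Start: joints at [-1.452, 0.477, 0.022, 1.555, -0.011, 1.109, -0.083], TCP at [0.152, 0.658, 0.231] pointing down, gripper open.
Joint ranges: [-2.96, 2.96], [-0.34, 2.1], [-1.41, 1.46], [0.24, 2.44], [-1.37, 4.51], [0.17, 1.92], [-2.96, 2.96]. Speed limits (rad/s): [2.39, 2.39, 3.14, 3.14, 3.14, 3.14, 3.14].

INTERFACE

Orientations are given as a unit quaternion [w, x, y, z].
In Python, from cell import get_state, get_image, close_job, look_for, cut_out, grip_point_offset gives the robot as it stands.
- The arm moves only by the tool step_arm, never from a script. Its argument "motion" is a list of rows, each a list of 5 numbers: the finger opening in mm, from 0 to 85.4, then the shift along the tool's x, y, z in mm, then the turn about the tool's z in rad. A call has 1 to 12 rows; each row is the pose to reach, as a shift and turn from the pose commanded when the call began, along the tool's axes at that moment; what a row does not reach only later rows make up. A row lasts 1/12 s, in which the tool goes at most 41.7 mm and 7.16 degrees, less where a joint would pass 70% of its speed; a pose out of reach is approached as far as the arm can. A call with a gripper value outside its range is refused whole. The fingers move at their own pace and stop on an object; "newtons" is the grip in N (left out, the last holds). Time passes only in rows, so rows that repeat a pose let the fingers close. It gives the time, the measured TCP pose, the force, the opening and the grip force at its end, in the units of the state.
- get_state(): the state, without advancing time (a new reading comes with each control period).
- get_image(name): name is "side" or "top"; returns a dict with "color" (400x640x3 uint8, blue, green, red), "mtx" (3x3 intrinsics, pixels), "R" (3x3) and "t" (3): a world point X has camera coordinates R X + t. Camera axes: x right, y down, z forward; pixel columns grow to the right and rows downward; lengths in m; the calibration is good to about 2 mm. A picture is of the moment at which its call begins. There is no depth.
- close_job(): hands the job in; it is judged then, once.
Trained networks look in a picture, given as the dict that the camera call returned (one of the last four; its "shot" number tells which), for a name from the list of things; names that differ only in an ending like _2 or _b are one class to them, and where a whole thing is asked for, a point or a joint stands for the part that bears it (a point fixed in the world has none). Each returns a list of dicts, best first, with "p" (0 to 1); they miss things now and then, are a little off and sometimes report something else, mostly with a low value. They report only what shows in the picture. A call takes as long as a camera call. They do not tell look-alikes from the thing itself.
- look_for(picture, name): "extent" ([left, top, right, bottom] in pixels, round what is visible of it).
- cut_out(picture, name): "mask" (400x640 bool, what is visible of it) and "extent" ([left, top, right, bottom] in pixels, round what is visible of it).
The state is a dict: "clock": time; "joint_positions": joint angles; "dq": joint speeds; "joint_torque": joint torques, N m; "tcp_pos": TCP position; "orientation": TCP orientation; "ft_force": force on the tool from outside, world axes, zero at the start; "torque": the same for the moment, N m; "width": finger opening in m; "grasp_force": force on a finger pad.
Only numpy, scipy, OpenCV 4.12 (cv2) and the standard library are available. Lean on these libraries where they do the work, as an engineer would, in place of code of your own. Each camera call takes 0.05 s, during which the arm holds its last target. There are 200 camera calls.

## Working session

There is one attempt and no reset: what is moved stays moved. The work goes in short steps, Python scripts to look and compute and a tool call to move; the robot and the scene stay as the last step left them, time stands still between calls to the robot, and variables do not carry over. Pictures are saved under pics/ and viewed, at most 10 in all, crops included, and the job is handed in when it is done.

Besides the shell and the picture viewer there is one more tool, called after "Request:" as name(argument=value, ...), one argument or row to a line, values as JSON. step_arm: Moves the arm, as the interface text tells. Its arguments: {"type":"object","properties":{"motion":{"type":"array"},"newtons":{"type":"number"}},"required":["motion"]}

```bash
ls; mkdir -p pics; python3 - <<'E'
from cell import *
import cv2,numpy as np
s=get_state(); print({k:np.round(v,3).tolist() for k,v in s.items()}); print(grip_point_offset if not callable(grip_point_offset) else grip_point_offset())
for n in("side","top"):
    p=get_image(n); cv2.imwrite(f"pics/{n}0.png",p["color"]); print(n,p["mtx"].tolist(),np.round(p["R"],4).tolist(),np.round(p["t"],4).tolist())
    for k in ["stand","plate","wedge","thumb_tab","fence_foot","bed_edge","ledge","disc_a","beaker","jar_a","spare_plate"]:
        print(k,[(round(d["p"],2),np.round(d["extent"]).astype(int).tolist()) for d in look_for(p,k)][:4])
E
```

```text
pics
{'clock': 0.0, 'joint_positions': [-1.452, 0.478, 0.022, 1.556, -0.011, 1.109, -0.083], 'dq': [-0.0, 0.001, 0.001, 0.001, 0.0, -0.0, -0.001], 'joint_torque': [0.0, -59.646, 1.608, -28.12, 0.012, 0.009, -0.0], 'tcp_pos': [0.152, 0.657, 0.23], 'orientation': [-0.0, 0.113, 0.994, -0.001], 'ft_force': [0.556, -0.544, -0.362], 'torque': [-0.044, -0.066, 0.024], 'grasp_force': 0.0, 'width': 0.086}
0.0187
side [[382.24610461061235, 0.0, 320.7387672627256], [0.0, 382.24610461061235, 198.3309604180275], [0.0, 0.0, 1.0]] [[0.8513, -0.5247, -0.002], [-0.4157, -0.6722, -0.6127], [0.3201, 0.5224, -0.7903]] [-0.4378, 0.2746, 0.8251]
stand [(0.85, [248, 129, 382, 276])]
plate [(0.85, [180, 179, 232, 215]), (0.83, [412, 210, 455, 250]), (0.56, [308, 207, 367, 253])]
wedge [(0.69, [347, 196, 374, 227])]
thumb_tab [(0.88, [346, 195, 371, 230])]
fence_foot [(0.56, [298, 176, 358, 246])]
bed_edge [(0.71, [321, 330, 353, 374]), (0.68, [301, 174, 359, 247])]
ledge [(0.64, [248, 126, 383, 275])]
disc_a [(0.75, [288, 227, 301, 245]), (0.52, [264, 198, 280, 213])]
beaker [(0.77, [445, 244, 499, 292])]
j
[... 241 characters left out ...]
 0.0, 1.0]] [[0.002, -0.9999, 0.0163], [-0.9839, -0.0048, -0.1789], [0.1789, -0.0157, -0.9837]] [-0.0173, 0.5236, 1.2787]
stand [(0.69, [216, 166, 347, 254])]
plate [(0.86, [317, 186, 355, 226]), (0.63, [338, 113, 386, 160]), (0.57, [206, 262, 255, 311])]
wedge [(0.64, [318, 174, 346, 189])]
thumb_tab [(0.65, [152, 224, 176, 240]), (0.56, [312, 171, 345, 187])]
fence_foot [(0.88, [301, 182, 340, 232])]
bed_edge [(0.82, [300, 179, 338, 230])]
ledge [(0.71, [217, 166, 347, 250]), (0.28, [431, 197, 467, 232])]
disc_a []
beaker [(0.56, [398, 124, 435, 160])]
jar_a [(0.96, [404, 248, 432, 268]), (0.76, [154, 226, 175, 241]), (0.33, [299, 177, 339, 230])]
spare_plate [(0.57, [433, 197, 465, 234])]
```

```bash
python3 - <<'E'
import cv2
a=cv2.imread("pics/side0.png"); b=cv2.imread("pics/top0.png")
cv2.imwrite("pics/sc0.png",cv2.resize(a[90:290,170:430],None,fx=3,fy=3,interpolation=cv2.INTER_CUBIC)[:600,:780])
cv2.imwrite("pics/tc0.png",cv2.resize(b[100:300,200:460],None,fx=3,fy=3,interpolation=cv2.INTER_CUBIC)[:600,:780])
E
```

```text
(no output)
```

View pics/sc0.png

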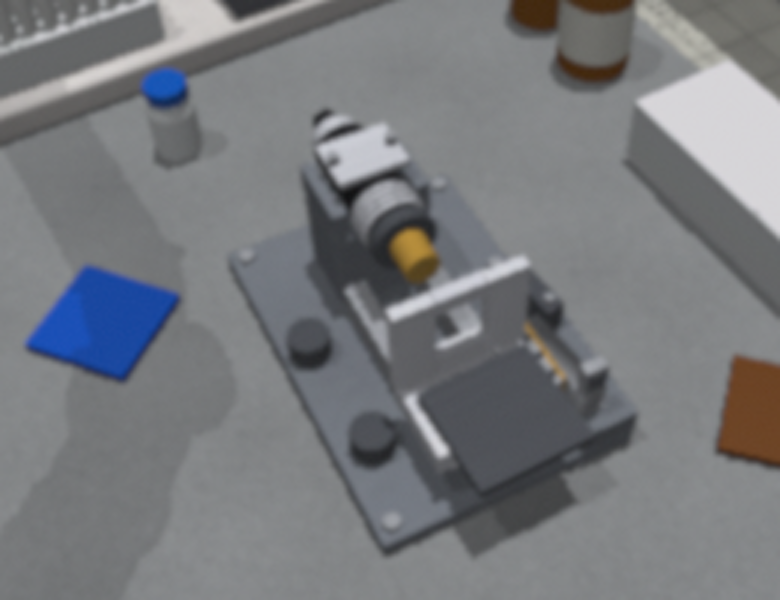

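View pics/tc0.png

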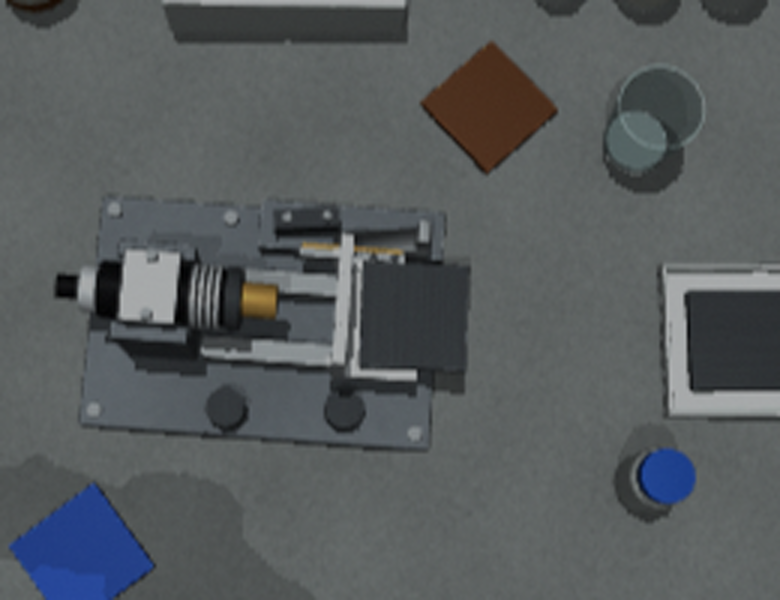

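```bash
cat > h.py <<'E'
import numpy as np,cv2,json
from scipy.optimize import least_squares
from cell import *
def proj(p,X): 
    c=np.atleast_2d(X)@np.array(p["R"]).T+np.array(p["t"]); u=c@np.array(p["mtx"]).T; return u[:,:2]/u[:,2:]
def W(pose,X):  # stand->world
    x,y,a=pose; X=np.atleast_2d(X).astype(float); c,s=np.cos(a),np.sin(a)
    return np.c_[x+c*X[:,0]-s*X[:,1],y+s*X[:,0]+c*X[:,1],X[:,2]]
def S(pose,P): x,y,a=pose; d=np.array(P[:2])-[x,y]; c,s=np.cos(a),np.sin(a); return np.array([c*d[0]+s*d[1],-s*d[0]+c*d[1],P[2]])
def st(pose):
    s=get_state(); w,x,y,z=s["orientation"]; ty=np.array([2*(x*y-w*z),1-2*(x*x+z*z)]); tx=np.array([1-2*(y*y+z*z),2*(x*y+w*z)])
    print("t",round(s["clock"],2),"tcp_stand mm",np.round(S(pose,s["tcp_pos"])*1000,1),"toolx yaw in stand",round(np.arctan2(tx[1],tx[0])-pose[2],3),"F",np.round(s["ft_force"],1),"w",round(s["width"],3)); return s
E
python3 - <<'E'
from h import *
T=get_image("top");D=get_image("side")
o=lambda l,ox,oy:np.array(l)/3-1/3+[ox,oy]
tb=o([[103,196],[80,425],[428,447],[445,212]],200,100)
sb=o([[232,262],[387,550],[632,410]],170,90)
B=np.array([[.19,-.115,.018],[.19,.115,.018],[-.15,.115,.018],[-.15,-.115,.018]])
f=lambda q:np.r_[(proj(T,W(q,B))-tb).ravel(),(proj(D,W(q,B[[1,2,3]]))-sb).ravel()]
r=least_squares(f,[.6,0,1.55],loss='soft_l1');pose=r.x;print(pose,np.round(r.fun,1))
json.dump(pose.tolist(),open("pose.json","w"))
tp=o([[362,262],[470,264],[467,370],[358,366]],200,100); sp=o([[525,355],[590,430],[487,488],[420,400]],170,90)
P=np.array([[.05,-.05,.086],[-.05,-.05,.086],[-.05,.05,.086],[.05,.05,.086]])
def PW(q): return W(pose,W(q,P))
r=least_squares(lambda q:np.r_[(proj(T,PW(q))-tp).ravel(),(proj(D,PW(q))-sp).ravel()],[-.12,0,0],loss='soft_l1');print("plate in stand",r.x,np.round(r.fun,1))
# fence top-front edge: top crop
F=lambda q:np.array([[q[0],-.058,.167],[q[0],.058,.167],[q[0]+.012,-.058,.167],[q[0]+.012,.058,.167]])
tf=o([[354,236],[350,360],[342,236],[335,360]],200,100)
r=least_squares(lambda q:(proj(T,W(pose,F(q)))-tf).ravel(),[-.07]);print("fence x",r.x,np.round(r.fun,1))
for im,n in((T,"top"),(D,"side")):
    for d in cut_out(im,"wedge")[:2]:
        m=d["mask"];ys,xs=np.nonzero(m);print(n,d["p"],d["extent"],m.sum())
# tab top rear corner guess vs x
for x in(-.15,-.12,-.09): print(x,np.round(proj(T,W(pose,[[x,-.068,.105],[x,-.089,.105]])).ravel(),1),np.round(proj(D,W(pose,[[x,-.068,.105],[x,-.089,.105]])).ravel(),1))
for i,(nm) in enumerate(("T","D")):pass
d=(np.array([[423,232]])/3-1/3+[200,100]);print("tab top px",d, "side tab", np.array([[597,365]])/3-1/3+[170,90])
st(pose)
E
```

```text
[0.51532978 0.03938317 1.51246161] [-0.3 -0.3  0.1  0.1  1.2  0.  -0.8  1.4 -2.  -2.4  0.4 -0.9  1.9  5.8]
plate in stand [-0.12326987 -0.00156744  0.0418293 ] [ 0.1 -0.3 -0.5 -0.2  0.4 -0.4  0.8  0.2 -0.1 -4.6  2.3  0.6 -1.   1.2
 -1.3 -2. ]
fence x [-0.06278271] [ 0.7 -1.4 -0.6  0.6  0.2 -1.7 -0.2  0.3]
top 0.65 [319.5, 175.7, 348.1, 187.3] 181
top 0.57 [314.3, 182.9, 357.4, 225.2] 1320
side 0.56 [347.9, 195.6, 375.9, 230.1] 286
-0.15 [349.2 180.5 349.6 173.2] [369.7 219.6 377.5 216. ]
-0.12 [338.5 179.9 338.9 172.6] [362.7 210.2 370.3 206.7]
-0.09 [327.7 179.2 328.1 171.9] [355.8 201.1 363.4 197.8]
tab top px [[340.66666667 177.        ]] side tab [[368.66666667 211.33333333]]
t 1.4 tcp_stand mm [596.1 399.  231.3] toolx yaw in stand 1.402 F [-0.1  0.8  0.4] w 0.085
```

```bash
python3 - <<'E'
from h import *
T=get_image("top");D=get_image("side")
o=lambda l,ox,oy:np.array(l)/3-1/3+[ox,oy]
tb=o([[103,196],[80,425],[428,447],[445,212]],200,100)
sb=o([[232,262],[387,550],[632,410]],170,90)
B=np.array([[.19,-.115,.018],[.19,.115,.018],[-.15,.115,.018],[-.15,-.115,.045]])
f=lambda q:np.r_[(proj(T,W(q,B))-tb).ravel(),(proj(D,W(q,B[[1,2,3]]))-sb).ravel()]
r=least_squares(f,[.6,0,1.55],loss='soft_l1');pose=r.x;print(pose,np.round(r.fun,1))
json.dump(pose.tolist(),open("pose.json","w"))
tp=o([[362,262],[470,264],[467,370],[358,366]],200,100); sp=o([[525,355],[590,430],[487,488],[420,400]],170,90)
P=np.array([[.05,-.05,.086],[-.05,-.05,.086],[-.05,.05,.086],[.05,.05,.086]])
def PW(q): return W(pose,W(q,P))
r=least_squares(lambda q:np.r_[(proj(T,PW(q))-tp).ravel(),(proj(D,PW(q))-sp).ravel()],[-.12,0,0],loss='soft_l1');pl=r.x;print("plate in stand",r.x,np.round(r.fun,1))
F=lambda q:np.array([[q[0],-.058,.167],[q[0],.058,.167],[q[0]+.012,-.058,.167],[q[0]+.012,.058,.167]])
tf=o([[354,236],[350,360],[342,236],[335,360]],200,100)
r=least_squares(lambda q:(proj(T,W(pose,F(q)))-tf).ravel(),[-.07]);print("fence x",r.x,np.round(r.fun,1))
fx=r.x[0]
G=lambda x:np.array([[x,-.068,.105],[x,-.091,.105],[x+.012,-.091,.105],[x+.012,-.068,.105]])
for x in(-.15,-.13,-.11): print(x,np.round(proj(T,W(pose,G(x).mean(0))).ravel(),1),np.round(proj(D,W(pose,G(x).mean(0))).ravel(),1))
st(pose)
# overlay
out=[]
for im,(ox,oy) in((T,(200,100)),(D,(170,90))):
    a=im["color"][oy:oy+133,ox:ox+260] if im is T else im["color"][oy+20:oy+200,ox+60:ox+220]
    if im is D: ox+=60;oy+=20
    k=3; a=cv2.resize(a,None,fx=k,fy=k,interpolation=cv2.INTER_CUBIC)
    def poly(X,c): cv2.polylines(a,[np.round((proj(im,X)-[ox,oy]+.5)*k).astype(int)],True,c,1)
    poly(W(pose,B),(0,255,0));poly(PW(pl),(0,0,255));poly(W(pose,F([fx])[[0,1,3,2]]),(255,255,0))
    for x in(-.14,-.12): poly(W(pose,G(x)),(255,0,255))
    out.append(a)
cv2.imwrite("pics/ov_t.png",out[0]);cv2.imwrite("pics/ov_s.png",out[1])
E
```

```text
[0.51425041 0.03924553 1.50866819] [-0.1 -0.2 -0.   0.3  1.1  0.6  0.3 -0.2 -2.1 -2.4 -0.3 -0.6  2.8  0.2]
plate in stand [-0.12305865 -0.00310379  0.04562282] [ 0.1 -0.3 -0.5 -0.2  0.4 -0.4  0.8  0.2 -0.1 -4.6  2.3  0.6 -1.   1.2
 -1.3 -2. ]
fence x [-0.06258557] [ 0.8 -1.  -0.7  1.   0.2 -1.3 -0.3  0.7]
-0.15 [347.4 177. ] [372.1 216.2]
-0.13 [340.3 176.5] [367.3 209.9]
-0.11 [333.1 176. ] [362.8 203.8]
t 1.5 tcp_stand mm [594.8 400.2 231.3] toolx yaw in stand 1.406 F [ 0.4  0.8 -0.1] w 0.085
```

View pics/ov_t.png

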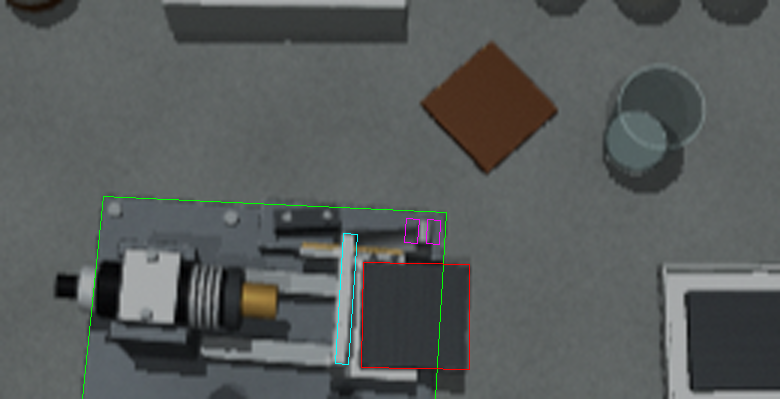

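View pics/ov_s.png

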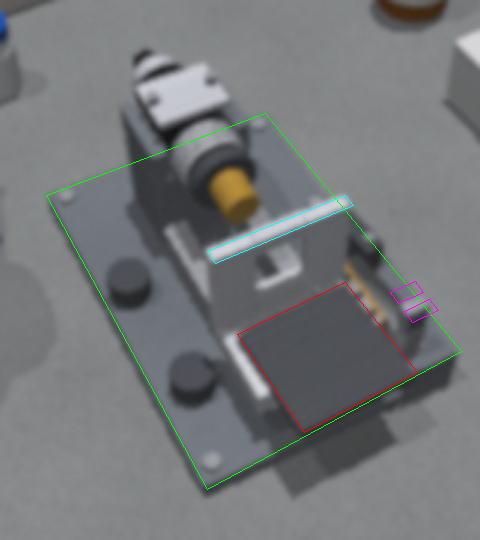

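Request:
step_arm(
  motion=[
    [40, -420, -271, 0, 1.406],
    [40, -420, -271, 0, 1.406],
    [40, -420, -271, 0, 1.406],
    [40, -420, -271, 0, 1.406],
    [40, -420, -271, 0, 1.406],
    [40, -420, -271, 0, 1.406],
    [40, -420, -271, 0, 1.406],
    [40, -420, -271, 0, 1.406],
    [40, -420, -271, 0, 1.406],
    [40, -420, -271, 0, 1.406],
    [40, -420, -271, 0, 1.406],
    [40, -420, -271, 0, 1.406],
  ],
  newtons=30,
)

```text
clock: 2.5
tcp_pos: [0.5012, 0.2978, 0.2317]
orientation: [-0.0, 0.731, 0.683, 0.0]
ft_force: [0.5, 0.6, -0.2]
width: 0.0398
grasp_force: 0.0
```

```bash
python3 -c "
from h import *
s=st(json.load(open('pose.json')));print(np.round(s['joint_positions'],2))"
```

```text
t 2.5 tcp_stand mm [257.2  29.1 231.7] toolx yaw in stand -0.006 F [ 0.5  0.6 -0.2] w 0.04
[-1.    0.34  0.46  1.81 -0.18  1.03 -0.54]
```

Request:
step_arm(
  motion=[
    [40, -457, 32, 0, 0],
    [40, -457, 32, 0, 0],
    [40, -457, 32, 0, 0],
    [40, -457, 32, 0, 0],
    [40, -457, 32, 0, 0],
    [40, -457, 32, 0, 0],
    [40, -457, 32, 0, 0],
    [40, -457, 32, 0, 0],
    [40, -457, 32, 0, 0],
    [40, -457, 32, 0, 0],
    [40, -457, 32, 0, 0],
    [40, -457, 32, 0, 0],
  ],
)

```text
clock: 3.5
tcp_pos: [0.5022, -0.1685, 0.2324]
orientation: [0.002, 0.733, 0.681, -0.001]
ft_force: [-0.1, 0.6, 0.2]
width: 0.0403
grasp_force: 0.0
```

Request:
step_arm(
  motion=[
    [40, 0, 0, 40, 0],
    [40, 0, 0, 80, 0],
    [40, 0, 0, 120, 0],
    [40, 0, 0, 150, 0],
    [40, 0, 0, 176, 0],
    [40, 0, 0, 176, 0],
  ],
)

```text
clock: 4.0
tcp_pos: [0.5005, -0.1576, 0.0511]
orientation: [-0.003, 0.729, 0.685, -0.002]
ft_force: [-0.6, 0.4, -0.5]
width: 0.0402
grasp_force: 0.0
```

```bash
python3 -c "
from h import *
s=st(json.load(open('pose.json')));print(np.round(s['joint_positions'],2))
T=get_image('top');D=get_image('side')
a=np.vstack([cv2.resize(T['color'][150:250,240:440],None,fx=3,fy=3),cv2.resize(D['color'][180:280,250:450],None,fx=3,fy=3)]);cv2.imwrite('pics/c1.png',a)"
```

```text
t 4.0 tcp_stand mm [-197.3    1.5   51.1] toolx yaw in stand 0.001 F [-0.6  0.4 -0.5] w 0.04
[-0.21  0.54  0.51  2.07 -0.44  0.64  0.53]
```

View pics/c1.png

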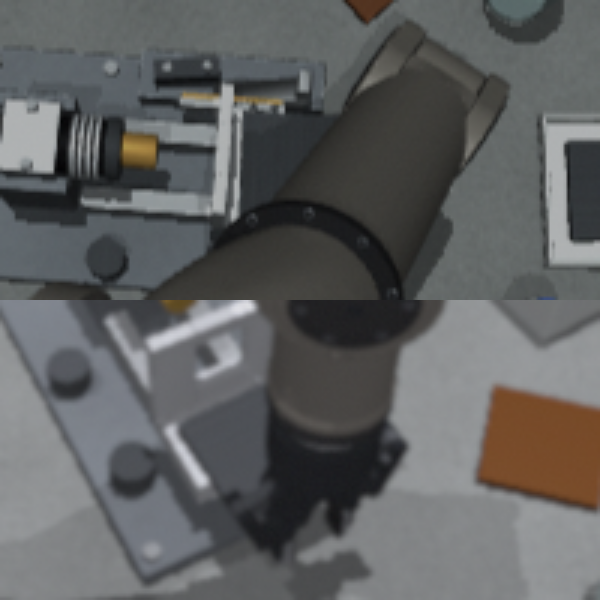

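Request:
step_arm(
  motion=[
    [40, 5, 3, 0, 0],
    [40, 10, 3, 0, 0],
    [40, 13, 3, 0, 0],
    [40, 15, 3, 0, 0],
  ],
)

```text
clock: 4.43
tcp_pos: [0.5087, -0.1442, 0.0567]
orientation: [0.001, 0.728, 0.685, 0.001]
ft_force: [-1.6, -5.9, 2.2]
width: 0.0402
grasp_force: 2.4
```

Request:
step_arm(
  motion=[
    [40, 2, 0, 0, 0],
    [40, 4, 0, 0, 0],
  ],
)

```text
clock: 4.6
tcp_pos: [0.5084, -0.1417, 0.0563]
orientation: [0.002, 0.729, 0.684, 0.0]
ft_force: [-0.6, -5.8, 3.9]
width: 0.0401
grasp_force: 3.1
```

Request:
step_arm(
  motion=[
    [40, 2, 0, 0, 0],
    [40, 4, 0, 0, 0],
  ],
)

```text
clock: 4.77
tcp_pos: [0.5087, -0.1381, 0.0564]
orientation: [0.002, 0.729, 0.684, 0.0]
ft_force: [-0.8, -6.5, 3.9]
width: 0.0401
grasp_force: 3.4
```

```bash
python3 -c "
from h import *
s=st(json.load(open('pose.json')))"
```

```text
t 4.77 tcp_stand mm [-177.4   -5.5   56.4] toolx yaw in stand -0.002 F [-0.8 -6.5  3.9] w 0.04
```

Request:
step_arm(
  motion=[
    [40, 2, 0, -2, 0],
    [40, 3, 0, -5, 0],
    [40, 4, 0, -8, 0],
  ],
)

```text
clock: 5.02
tcp_pos: [0.5077, -0.133, 0.0635]
orientation: [0.0, 0.729, 0.685, -0.001]
ft_force: [-1.6, -7.0, -4.8]
width: 0.0398
grasp_force: 3.6
```

```bash
cat > fx.py <<'E'
from h import *
pose=json.load(open('pose.json'));st(pose)
T=get_image('top')
g=cv2.cvtColor(T['color'],cv2.COLOR_BGR2GRAY).astype(float)
# fence top strip: sample profile along x at z=.167, averaged over y
xs=np.arange(-.10,.05,.001);ys=np.linspace(-.05,.05,15)
v=[]
for y in ys:
    u=proj(T,W(pose,np.c_[xs,np.full_like(xs,y),np.full_like(xs,.167)])).astype(np.float32)
    v.append(cv2.remap(g.astype(np.float32),u[:,0],u[:,1],cv2.INTER_LINEAR).ravel())
v=np.array(v)[:7].mean(0);k=np.convolve(v,np.ones(12)/12,'valid')-0.5*(np.convolve(v,np.ones(30)/30,'same')[5:5+len(v)-11]);i=k.argmax();print("fence front x mm",xs[i]*1000,'bright',round(v[i:i+12].mean()))
E
python3 fx.py
```

```text
t 5.02 tcp_stand mm [-172.3   -4.2   63.5] toolx yaw in stand -0.001 F [-1.6 -7.  -4.8] w 0.04
fence front x mm -58.99999999999997 bright 165
```

Request:
step_arm(
  motion=[
    [40, 1, 0, -4, 0],
    [40, 2, 0, -8, 0],
    [40, 3, 0, -12, 0],
  ],
)

```text
clock: 5.32
tcp_pos: [0.5075, -0.1306, 0.0753]
orientation: [0.0, 0.729, 0.684, -0.001]
ft_force: [-0.5, -7.3, -4.3]
width: 0.0401
grasp_force: 3.6
```

Request:
step_arm(
  motion=[
    [40, 1, 0, -4, 0],
    [40, 2, 0, -8, 0],
    [40, 3, 0, -12, 0],
  ],
)

```text
clock: 5.57
tcp_pos: [0.5078, -0.1276, 0.0875]
orientation: [0.0, 0.729, 0.684, -0.001]
ft_force: [-0.8, -6.4, -4.0]
width: 0.04
grasp_force: 3.5
```

```bash
python3 fx.py; python3 -c "
from h import *
D=get_image('side');cv2.imwrite('pics/c2.png',cv2.resize(D['color'][150:280,260:420],None,fx=4,fy=4))"
```

```text
t 5.57 tcp_stand mm [-166.9   -3.9   87.5] toolx yaw in stand -0.001 F [-0.8 -6.4 -4. ] w 0.04
fence front x mm -54.999999999999964 bright 163
```

View pics/c2.png

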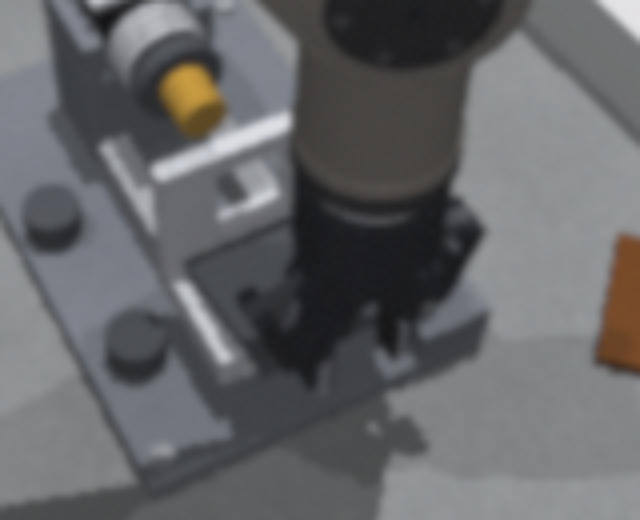

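Request:
step_arm(
  motion=[
    [40, 2, 0, -4, 0],
    [40, 3.5, 0, -8, 0],
    [40, 5, 0, -12, 0],
    [40, 7, 0, -16, 0],
    [40, 9, 0, -20, 0],
  ],
)

```text
clock: 6.08
tcp_pos: [0.5085, -0.1187, 0.1076]
orientation: [0.0, 0.729, 0.684, -0.001]
ft_force: [-1.4, -7.7, -0.6]
width: 0.0397
grasp_force: 3.5
```

Request:
step_arm(
  motion=[
    [40, 3, 0, -4, 0],
    [40, 6, 0, -8, 0],
    [40, 9, 0, -12, 0],
    [40, 12, 0, -16, 0],
    [40, 15, 0, -20, 0],
  ],
)

```text
clock: 6.5
tcp_pos: [0.5096, -0.1037, 0.1278]
orientation: [0.001, 0.729, 0.684, -0.001]
ft_force: [-0.6, -6.6, 0.5]
width: 0.04
grasp_force: 3.5
```

```bash
python3 fx.py
```

```text
t 6.5 tcp_stand mm [-142.9   -4.2  127.8] toolx yaw in stand -0.001 F [-0.6 -6.6  0.5] w 0.04
fence front x mm -46.99999999999996 bright 162
```

Request:
step_arm(
  motion=[
    [40, 4, 0, -4, 0],
    [40, 8, 0, -8, 0],
    [40, 12, 0, -12, 0],
    [40, 16, 0, -15.5, 0],
    [40, 20, 0, -19, 0],
  ],
)

```text
clock: 6.97
tcp_pos: [0.5113, -0.0832, 0.1471]
orientation: [0.0, 0.729, 0.684, -0.0]
ft_force: [-1.1, -4.4, 0.6]
width: 0.0402
grasp_force: 2.0
```

```bash
python3 fx.py
```

```text
t 6.97 tcp_stand mm [-122.3   -4.6  147.1] toolx yaw in stand -0.001 F [-1.1 -4.4  0.6] w 0.04
fence front x mm -45.99999999999996 bright 162
```

Request:
step_arm(
  motion=[
    [40, 4, 0, -3, 0],
    [40, 8, 0, -6, 0],
    [40, 12, 0, -9, 0],
    [40, 16, 0, -11, 0],
    [40, 20, 0, -12.5, 0],
    [40, 24, 0, -14, 0],
  ],
)

```text
clock: 7.52
tcp_pos: [0.5128, -0.0573, 0.1603]
orientation: [-0.0, 0.728, 0.685, 0.0]
ft_force: [-0.1, -1.6, -0.5]
width: 0.0399
grasp_force: 0.5
```

```bash
python3 fx.py
```

```text
t 7.52 tcp_stand mm [-96.5  -4.6 160.3] toolx yaw in stand 0.001 F [-0.1 -1.6 -0.5] w 0.04
fence front x mm -28.999999999999943 bright 99
```

Request:
step_arm(
  motion=[
    [40, 3, 0, -1, 0],
    [40, 6, 0, -2, 0],
    [40, 9, 0, -3, 0],
    [40, 12, 0, -3, 0],
    [40, 15, 0, -3, 0],
    [40, 18, 0, -3, 0],
    [40, 20, 0, -3, 0],
    [40, 22, 0, -3, 0],
  ],
)

```text
clock: 8.23
tcp_pos: [0.5143, -0.0359, 0.1632]
orientation: [-0.0, 0.729, 0.685, 0.0]
ft_force: [0.4, -0.5, -0.2]
width: 0.0401
grasp_force: 0.0
```

Request:
step_arm(
  motion=[
    [40, 2, 0, 0, 0],
    [40, 3, 0, 0, 0],
    [40, 4, 0, 0, 0],
  ],
)

```text
clock: 8.48
tcp_pos: [0.5145, -0.0322, 0.1633]
orientation: [-0.0, 0.729, 0.685, -0.0]
ft_force: [0.4, -0.2, 0.4]
width: 0.0399
grasp_force: 0.0
```

Request:
step_arm(
  motion=[
    [40, 1, 0, 0, 0],
    [40, 2, 0, 0, 0],
    [40, 3, 0, 0, 0],
  ],
)

```text
clock: 8.73
tcp_pos: [0.5146, -0.0309, 0.1633]
orientation: [0.001, 0.729, 0.684, -0.001]
ft_force: [-0.3, -6.6, 0.0]
width: 0.0403
grasp_force: 3.5
```

```bash
python3 fx.py
```

```text
t 8.73 tcp_stand mm [-70.   -4.7 163.3] toolx yaw in stand -0.001 F [-0.3 -6.6  0. ] w 0.04
fence front x mm 21.000000000000103 bright 95
```

Request:
step_arm(
  motion=[
    [40, -10, 0, 0, 0],
    [40, -40, 0, 0, 0],
    [40, -80, 0, 0, 0],
    [40, -120, 0, 0, 0],
    [40, -150, 0, 0, 0],
    [40, -150, 0, 0, 0],
  ],
)

```text
clock: 9.28
tcp_pos: [0.5039, -0.1869, 0.1641]
orientation: [0.002, 0.732, 0.681, -0.001]
ft_force: [-0.2, -1.2, -0.1]
width: 0.0401
grasp_force: 0.0
```

```bash
python3 fx.py; python3 -c "
from h import *
T=get_image('top');D=get_image('side')
a=np.hstack([cv2.resize(T['color'][150:250,260:380],None,fx=3.3,fy=4),cv2.resize(D['color'][150:250,280:380],None,fx=4,fy=4)]);cv2.imwrite('pics/c3.png',a[:, :800])"
```

```text
t 9.28 tcp_stand mm [-226.3   -3.7  164.1] toolx yaw in stand -0.009 F [-0.2 -1.2 -0.1] w 0.04
fence front x mm -45.99999999999996 bright 163
```

View pics/c3.png

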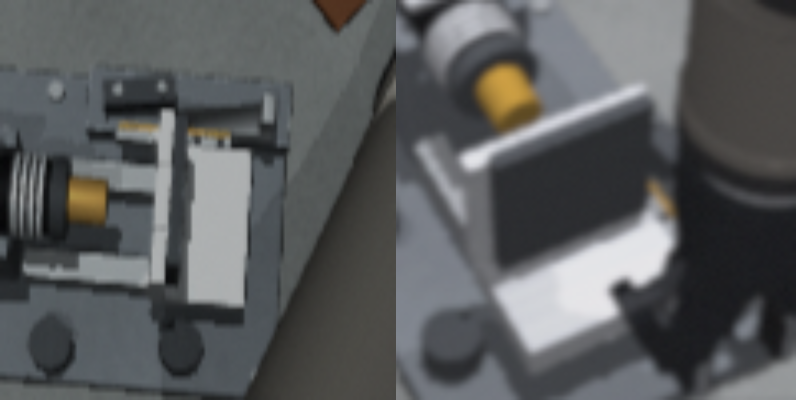

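Request:
step_arm(
  motion=[
    [40, 0, 0, 25, 0],
    [40, 20, 0, 50, 0],
    [40, 60, 0, 50, 0],
    [40, 95, 0, 50, 0],
    [40, 125, 0, 50, 0],
    [40, 138, 0, 50, 0],
    [40, 142, 0, 50, 0],
    [40, 146, 0, 50, 0],
  ],
)

```text
clock: 10.1
tcp_pos: [0.5143, -0.0324, 0.1132]
orientation: [0.0, 0.728, 0.686, -0.0]
ft_force: [-0.4, -7.4, -1.8]
width: 0.0401
grasp_force: 0.0
```

Request:
step_arm(
  motion=[
    [40, 2, 0, 0, 0],
    [40, 4, 0, 0, 0],
    [40, 6, 0, 0, 0],
    [40, 8, 0, 0, 0],
    [40, 10, 0, 0, 0],
    [40, 12, 0, 0, 0],
  ],
)

```text
clock: 10.6
tcp_pos: [0.5148, -0.0247, 0.1133]
orientation: [0.001, 0.73, 0.683, -0.001]
ft_force: [-0.8, -6.7, -1.6]
width: 0.0399
grasp_force: 0.0
```

```bash
python3 fx.py
```

```text
t 10.6 tcp_stand mm [-63.8  -4.5 113.3] toolx yaw in stand -0.005 F [-0.8 -6.7 -1.6] w 0.04
fence front x mm 20.0000000000001 bright 96
```

Request:
step_arm(
  motion=[
    [40, 3, 0, 0, 0],
    [40, 6, 0, 0, 0],
    [40, 9, 0, 0, 0],
    [40, 12, 0, 0, 0],
    [40, 15, 0, 0, 0],
    [40, 18, 0, 0, 0],
    [40, 21, 0, 0, 0],
    [40, 24, 0, 0, 0],
    [40, 27, 0, 0, 0],
    [40, 30, 0, 0, 0],
    [40, 32, 0, 0, 0],
    [40, 34, 0, 0, 0],
  ],
)

```text
clock: 11.65
tcp_pos: [0.5171, 0.0093, 0.1133]
orientation: [0.001, 0.73, 0.683, -0.001]
ft_force: [0.2, -6.6, -0.8]
width: 0.04
grasp_force: 0.0
```

Request:
step_arm(
  motion=[
    [40, 2, 0, 0, 0],
    [40, 4, 0, 0, 0],
    [40, 5, 0, 0, 0],
  ],
)

```text
clock: 11.9
tcp_pos: [0.5175, 0.0144, 0.1133]
orientation: [0.001, 0.73, 0.683, -0.001]
ft_force: [-0.4, -7.3, -1.0]
width: 0.0397
grasp_force: 0.0
```

Request:
step_arm(
  motion=[
    [40, 1, 0, 0, 0],
    [40, 2, 0, 0, 0],
    [40, 3, 0, 0, 0],
  ],
)

```text
clock: 12.15
tcp_pos: [0.5175, 0.015, 0.1134]
orientation: [0.002, 0.731, 0.682, -0.001]
ft_force: [0.6, -15.0, 0.3]
width: 0.04
grasp_force: 0.0
```

```bash
python3 fx.py
```

```text
t 12.15 tcp_stand mm [-24.   -4.7 113.4] toolx yaw in stand -0.006 F [  0.6 -15.    0.3] w 0.04
fence front x mm -100.0 bright 73
```

Request:
step_arm(
  motion=[
    [40, -10, 0, 0, 0],
    [40, -40, 0, 0, 0],
    [40, -80, 0, 0, 0],
    [40, -120, 0, 0, 0],
    [40, -150, 20, 0, 0],
    [40, -160, 60, 0, 0],
    [40, -160, 101, 0, 0],
    [40, -160, 101, 25, 0],
    [40, -160, 101, 47, 0],
    [40, -160, 101, 47, 0],
  ],
)

```text
clock: 13.03
tcp_pos: [0.6062, -0.1451, 0.0623]
orientation: [-0.003, 0.729, 0.685, -0.002]
ft_force: [-0.6, 0.8, -0.4]
width: 0.0401
grasp_force: 0.0
```

```bash
python3 fx.py; python3 -c "
from h import *
T=get_image('top');D=get_image('side')
a=np.hstack([cv2.resize(T['color'][150:250,260:360],None,fx=4,fy=4),cv2.resize(D['color'][150:250,290:390],None,fx=4,fy=4)]);cv2.imwrite('pics/c4.png',a[:, :800])"
```

```text
t 13.03 tcp_stand mm [-178.3 -103.2   62.3] toolx yaw in stand -0.0 F [-0.6  0.8 -0.4] w 0.04
fence front x mm 2.0000000000000853 bright 165
```

View pics/c4.png

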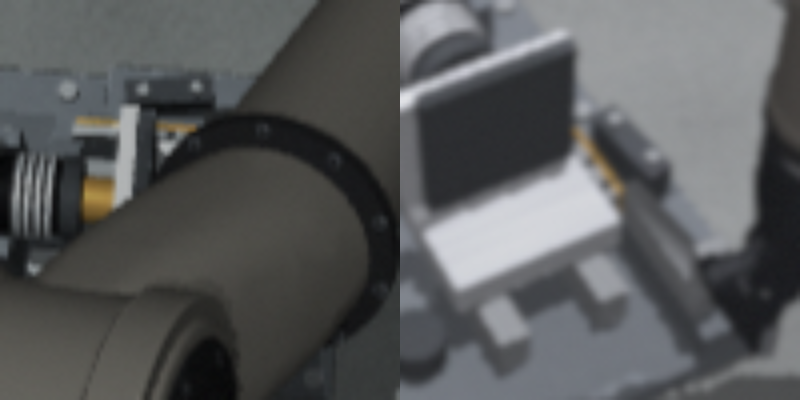

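Request:
step_arm(
  motion=[
    [40, 10, 1, 0, 0],
    [40, 20, 1, 0, 0],
    [40, 25, 1, 0, 0],
    [40, 30, 1, 0, 0],
    [40, 34, 1, 0, 0],
    [40, 38, 1, 0, 0],
    [40, 42, 1, 0, 0],
  ],
)

```text
clock: 13.77
tcp_pos: [0.6124, -0.1036, 0.0666]
orientation: [0.0, 0.729, 0.685, -0.0]
ft_force: [0.9, -1.3, 0.6]
width: 0.0401
grasp_force: 0.6
```

Request:
step_arm(
  motion=[
    [40, 3, 0, 0, 0],
    [40, 6, 0, 0, 0],
    [40, 9, 0, 0, 0],
    [40, 12, 0, 0, 0],
  ],
)

```text
clock: 14.1
tcp_pos: [0.6131, -0.0915, 0.0663]
orientation: [0.0, 0.729, 0.685, -0.0]
ft_force: [0.5, -2.2, 0.1]
width: 0.0401
grasp_force: 0.6
```

Request:
step_arm(
  motion=[
    [40, 3, 0, 0, 0],
    [40, 6, 0, 0, 0],
    [40, 8, 0, 0, 0],
    [40, 10, 0, 0, 0],
  ],
)

```text
clock: 14.43
tcp_pos: [0.6137, -0.0813, 0.0663]
orientation: [-0.0, 0.729, 0.685, 0.0]
ft_force: [-1.3, -0.9, -0.0]
width: 0.0399
grasp_force: 0.6
```

```bash
python3 -c "
from h import *
st(json.load(open('pose.json')))"
```

```text
t 14.43 tcp_stand mm [-114.1 -106.7   66.3] toolx yaw in stand 0.0 F [-1.3 -0.9 -0. ] w 0.04
```

Request:
step_arm(
  motion=[
    [40, 2, 0, 0, 0],
    [40, 4, 0, 0, 0],
    [40, 6, 0, 0, 0],
    [40, 8, 0, 0, 0],
  ],
)

```text
clock: 14.77
tcp_pos: [0.6141, -0.0734, 0.0662]
orientation: [-0.0, 0.729, 0.685, -0.0]
ft_force: [0.0, -1.5, -0.4]
width: 0.0398
grasp_force: 0.5
```

Request:
step_arm(
  motion=[
    [40, 2, 0, 0, 0],
    [40, 4, 0, 0, 0],
    [40, 6, 0, 0, 0],
  ],
)

```text
clock: 15.02
tcp_pos: [0.6145, -0.0673, 0.0662]
orientation: [-0.0, 0.729, 0.685, -0.0]
ft_force: [-0.4, -1.1, 0.5]
width: 0.0399
grasp_force: 0.5
```

Request:
step_arm(
  motion=[
    [40, 2, 0, 0, 0],
    [40, 4, 0, 0, 0],
    [40, 6, 0, 0, 0],
  ],
)

```text
clock: 15.27
tcp_pos: [0.6149, -0.0613, 0.0663]
orientation: [-0.0, 0.729, 0.685, -0.0]
ft_force: [-0.3, -0.9, 0.0]
width: 0.0399
grasp_force: 0.5
```

Request:
step_arm(
  motion=[
    [40, 2, 0, 0, 0],
    [40, 4, 0, 0, 0],
    [40, 6, 0, 0, 0],
  ],
)

```text
clock: 15.52
tcp_pos: [0.6149, -0.0558, 0.0662]
orientation: [-0.0, 0.729, 0.685, -0.0]
ft_force: [-1.5, -3.5, 0.5]
width: 0.0401
grasp_force: 1.4
```

Request:
step_arm(
  motion=[
    [40, 2, 0, 0, 0],
    [40, 4, 0, 0, 0],
    [40, 6, 0, 0, 0],
  ],
)

```text
clock: 15.77
tcp_pos: [0.6147, -0.0515, 0.0663]
orientation: [0.0, 0.729, 0.684, -0.001]
ft_force: [-4.1, -6.3, 1.4]
width: 0.0397
grasp_force: 3.7
```

Request:
step_arm(
  motion=[
    [40, 2, 0, 0, 0],
    [40, 4, 0, 0, 0],
  ],
)

```text
clock: 15.93
tcp_pos: [0.6146, -0.0488, 0.0663]
orientation: [0.001, 0.729, 0.684, -0.002]
ft_force: [-4.3, -9.5, 3.2]
width: 0.0398
grasp_force: 5.1
```

Request:
step_arm(
  motion=[
    [40, 2, 0, 0, 0],
    [40, 4, 0, 0, 0],
  ],
)

```text
clock: 16.1
tcp_pos: [0.6144, -0.0463, 0.0664]
orientation: [0.001, 0.73, 0.684, -0.003]
ft_force: [-6.6, -12.8, 3.9]
width: 0.0401
grasp_force: 6.5
```

Request:
step_arm(
  motion=[
    [40, 2, 0, 0, 0],
    [40, 4, 0, 0, 0],
    [40, 4, 0, 0, 0],
  ],
)

```text
clock: 16.35
tcp_pos: [0.6142, -0.0434, 0.0664]
orientation: [0.001, 0.73, 0.684, -0.003]
ft_force: [-6.2, -13.7, 4.6]
width: 0.0401
grasp_force: 6.9
```

Request:
step_arm(
  motion=[
    [40, 2, 0, 0, 0],
    [40, 4, 0, 0, 0],
    [40, 4, 0, 0, 0],
  ],
)

```text
clock: 16.6
tcp_pos: [0.6141, -0.0408, 0.0665]
orientation: [0.002, 0.73, 0.683, -0.004]
ft_force: [-7.0, -15.8, 5.7]
width: 0.0397
grasp_force: 8.3
```

```bash
python3 -c "
from h import *
st(json.load(open('pose.json')))"
```

```text
t 16.6 tcp_stand mm [ -73.7 -104.6   66.5] toolx yaw in stand -0.004 F [ -7.  -15.8   5.7] w 0.04
```

Request:
step_arm(
  motion=[
    [40, 2, 0, 0, 0],
    [40, 4, 0, 0, 0],
    [40, 4, 0, 0, 0],
  ],
)

```text
clock: 16.85
tcp_pos: [0.6139, -0.0383, 0.0666]
orientation: [0.002, 0.73, 0.683, -0.004]
ft_force: [-8.6, -19.0, 6.6]
width: 0.04
grasp_force: 9.8
```

Request:
step_arm(
  motion=[
    [40, 2, 0, 0, 0],
    [40, 3, 0, 0, 0],
    [40, 3, 0, 0, 0],
  ],
)

```text
clock: 17.1
tcp_pos: [0.6138, -0.0366, 0.0667]
orientation: [0.002, 0.731, 0.683, -0.005]
ft_force: [-9.6, -20.8, 6.1]
width: 0.0402
grasp_force: 11.1
```

```bash
python3 -c "
from h import *
pose=json.load(open('pose.json'));st(pose)
T=get_image('top');D=get_image('side')
cv2.imwrite('pics/x.png',D['color'])
for d in look_for(D,'thumb_tab')[:2]: print(d)
"
```

```text
t 17.1 tcp_stand mm [ -69.6 -104.1   66.7] toolx yaw in stand -0.006 F [ -9.6 -20.8   6.1] w 0.04
{'extent': [334.7, 176.3, 353.2, 206.1], 'p': 0.61}
```

Request:
step_arm(
  motion=[
    [40, -5, 0, 0, 0],
    [40, -20, 0, 0, 0],
    [40, -50, 0, 0, 0],
    [40, -90, 0, -20, 0],
    [40, -130, 0, -60, 0],
    [40, -170, 0, -100, 0],
    [40, -210, 0, -120, 0],
    [40, -240, 0, -120, 0],
    [40, -240, 0, -120, 0],
  ],
)

```text
clock: 18.0
tcp_pos: [0.6023, -0.2724, 0.1899]
orientation: [0.003, 0.73, 0.683, 0.001]
ft_force: [-0.7, -1.1, -0.1]
width: 0.0401
grasp_force: 0.0
```

```bash
python3 fx.py; python3 -c "
from h import *
pose=json.load(open('pose.json'))
T=get_image('top');D=get_image('side')
for x in (-.07,-.065,-.06,-.055): print(x,np.round(proj(T,W(pose,[x+.006,-.079,.105]))),np.round(proj(D,W(pose,[x+.006,-.079,.105]))))
for n in('thumb_tab','wedge'):
  for p in (T,D): print(n,[(round(d['p'],2),d['extent']) for d in look_for(p,n)[:1]])
a=np.hstack([cv2.resize(T['color'][150:250,260:360],None,fx=4,fy=4),cv2.resize(D['color'][150:250,290:390],None,fx=4,fy=4)]);cv2.imwrite('pics/c5.png',a[:, :800])"
```

```text
t 18.0 tcp_stand mm [-305.5 -107.2  189.9] toolx yaw in stand -0.004 F [-0.7 -1.1 -0.1] w 0.04
fence front x mm 2.0000000000000853 bright 164
-0.07 [[319. 175.]] [[354. 192.]]
-0.065 [[317. 175.]] [[353. 191.]]
-0.06 [[315. 175.]] [[352. 189.]]
-0.055 [[313. 175.]] [[351. 188.]]
thumb_tab [(0.58, [284.8, 170.8, 317.7, 183.8])]
thumb_tab [(0.57, [336.1, 178.1, 354.8, 206.4])]
wedge [(0.56, [283.5, 174.8, 320.3, 186.0])]
wedge [(0.83, [332.3, 175.2, 356.6, 209.7])]
```

View pics/c5.png

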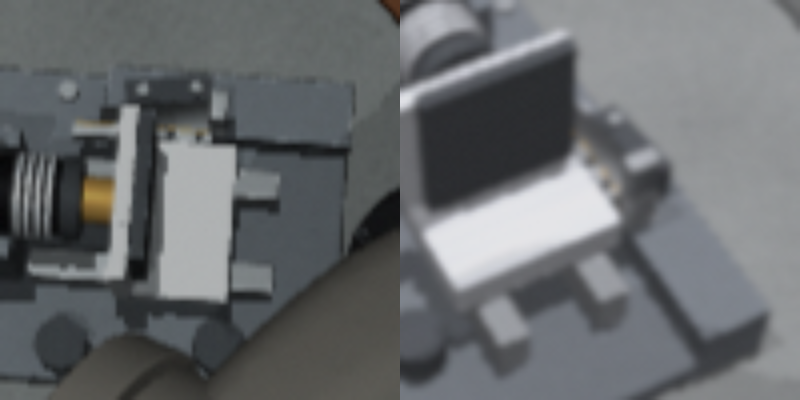

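```bash
python3 -c "
from cell import *
print(close_job())"
```

```text
the job is handed in; nothing more can be done
None
```

The plate stands on its edge, flush against the window fence and covering the window. The stage is home against its stop, the wedge is jammed after a 21 N push, and the job was handed in at about 18 s. While I tipped the plate, the stage crept in about 16 mm; the rest of its run was made with the plate standing. I did not try to pull the stage back to test the jam.

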